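# Clip a specimen plate into the inspection stage

### The job

Mount the specimen plate on the inspection stage for the microscope: swing the sprung clip up until it stays open, slide the plate, plain end first, in under the keeper lip and press it fully home into the corner until you feel it bear on the end stop (with some 4 to 8 N) and lightly on the side rail at the same time, never over 12 N on either. Then swing the clip down by hand onto the plate, never letting it snap, and let go with the plate still home. Leave the casts and other things round the stage where they are.

Things in the scene. Friction and masses are not known exactly. Their poses are not given: they have to be found in the camera images.
- stage: Grey cast inspection stage with ground steel top, fixed to the bench, 124 x 96 mm, top 24 mm above the bench. Origin on the bench; x points away from the robot, the way the plate slides in; y left, z up. The top reaches from x = -22 mm (front edge, open) to +102 mm, y = +-48 mm. The rear 33 mm of a seated plate stand out over the front edge.
- end_stop: Steel cross bar on the stage, 60 mm wide. Origin on its flat front face (the end stop, stage x = +35 mm), at the stage top, mid width; axes as the stage. A keeper lip at its top juts out 6 mm towards the robot, 11.5 mm clear above the stage top, its upper side 15.5 mm above it; the plate's leading edge goes under it to meet the face.
- side_rail: Low steel rail on the left of the stage top, 36 mm long (stage x -2 to +34 mm), 10 mm wide, 7 mm high. Its right face, at stage y = +23 mm, is what the plate's left side bears on; origin on this face at mid length. There is no rail on the right. Friction is about 0.6 (rail, stop and stage top), so hard pressing on one of them brakes the slide and masks the others.
- corner (a point): Point on the stage top where the faces of the end stop (stage x = +35 mm) and of the side rail (y = +23 mm) meet; axes as the stage. When the plate is home its plate_corner is here.
- clip (a joint): Clip angle about a hinge along stage y. 0: down on the bare stage; 0.14 rad: down on a plate; 1.75: fully open, upright at its limit. An over-centre spring (up to 0.3 N m, about 4 N at the grip either way) pulls it down below 0.9 rad and up above. Let go above that it stays open; let go below it snaps down, unless its foot already rests on the plate.
- clip_hinge (a point): Centre of the clip's hinge, fixed in the stage at x = +68 mm, y = 0, 54 mm above the bench. Axes as the stage.
- clip_grip (a point): Centre of the clip's rolled grip, a bar 9 mm thick, 18 mm long along y at its free end; pinched from above by its end faces it turns between the pads. Arc radius 78 mm about clip_hinge: at joint 0 it is 77.8 mm nearer the robot and 6.9 mm lower than the hinge; fully open it is above it, 132 mm over the bench. The 36 mm wide foot bar is 30 mm from it along an 11 mm tongue.
- clip_foot: The clip's foot, a round bar 6 mm thick and 36 mm long along y; lowered, it presses on the plate about 26 mm in front of the end stop with about 5 N. Origin at its centre.
- specimen_plate: Loose flat aluminium plate 90 (x) x 46 (y) x 8 mm, about 90 g, flat on the bench left or right of the stage. Origin at the centre of its underside, z up. A black round resin mount 23 mm across with a metal sample lies flush in its top at x = -24 mm, the rear; the plain end, x = +45 mm, goes in first. Gripped across its width near x = -33 mm the fingers stay clear of the stage.
- plate_corner (a point): The lower left corner of the plate's plain leading end: x = +45 mm, y = +23 mm, z = 0 in the plate; axes as the plate.
- silicone_rest: Pale moulded saddle rest 34 x 72 x 22 mm lying on the other side of the stage from the plate; a bystander. Origin under its centre.
- model_half: Half-round buff plaster cast, 39 x 69 x 55 mm, standing behind the stage on the left; a bystander. Origin under its centre.
- wax_puck: Low round tub 51 mm across, 21 mm high, right of the stage; a bystander. Origin under its centre.

How it is judged:
By the outcome, as a careful person would: the job done as asked, in the order asked, and still so for the second after the job is handed in, with the robot touching nothing.
It also fails if it takes over 72 s, if anything falls off the work surface, if the arm or the gripper's body presses on something with over 40 N, if the wrist force passes 120 N, or if a joint passes its speed limit or range.

### The arm

A 7-joint arm with a two-finger parallel gripper is mounted at the origin on a cart in front of the work surface, level with it; the furniture and walls round the work are solid. World frame = base frame: x ahead of the robot, y to its left, z up, the work surface at z = 0. Lengths are in m, angles in rad, forces in N, time in s.
With the tool pointing down it reaches from about 0.35 to 0.9 m from the base axis. Payload 8.1 kg.
Tool frame: the origin (TCP) lies between the finger pads; the fingertips stand 22 mm ahead of it and the grasp point (between the pads) lies 3 mm ahead of it (arm.tip_reach is the distance from the TCP to the fingertips, in m); z points along the fingers, y is the line along which they close (so a half turn about z gives the same grasp; the last joint's range is limited). The gripper opens to 92 mm and grips with 3 to 60 N. Pads are 19 mm wide; open, the fingers measure 130 mm over their backs; the gripper's body (75 mm by 190 mm) begins 47 mm behind the grasp point.
Start: joints at [-1.386, 0.434, 0.025, 1.573, -0.012, 1.134, -0.075], TCP at [0.177, 0.599, 0.249] pointing down, gripper open.
Joint ranges: [-2.62, 2.62], [-0.44, 2.09], [-1.27, 1.32], [0.08, 2.57], [-1.32, 4.46], [0.12, 2], [-2.74, 2.74]. Speed limits (rad/s): [2.22, 2.22, 3.01, 3.01, 3.14, 3.14, 3.14].

### API

Orientations are given as a rotation vector (axis times angle).
In Python, from cell import telemetry, vision, job, arm gives the robot as it stands. The module is installed in compiled form; this text tells all that it offers.
- The arm moves only by the shell command python3 -m creep 'ROWS' [FORCE]. ROWS is text: rows parted by semicolons, each of 7 numbers parted by spaces: the finger opening in cm, from 0 to 9.18, then the shift along the tool's x, y, z in cm, then the turn, a rotation vector about the tool's x, y, z in degrees. A call has 1 to 5 rows; each row is the pose to reach, as a shift and turn from the pose commanded when the call began, along the tool's axes at that moment; what a row does not reach only later rows make up. A row lasts 1/8 s, in which the tool goes at most 62.5 mm and 10.7 degrees, less where a joint would pass 70% of its speed; a pose out of reach is approached as far as the arm can. A call with a gripper value outside its range is refused whole. The fingers move at their own pace and stop on an object; FORCE is the grip in N (left out, the last holds). Time passes only in rows, so rows that repeat a pose let the fingers close. It gives the time, the measured TCP pose, the force, the opening and the grip force at its end, in the units of the state.
- telemetry.observe(): the state, without advancing time (a new reading comes with each control period).
- vision.get_image(name): name is "scene" or "top"; returns the picture (400x640x3 uint8, red, green, blue); there is no depth.
- vision.camera_info(name): a dict with "fov_y" (degrees; the focal length in pixels is half the picture's height over the tangent of half this angle, whatever the lens; pixels are square), "cx", "cy" (the principal point, pixels), "extrinsics" (4x4, takes a point from camera to world coordinates). Camera axes: x right, y down, z forward; pixel columns grow to the right and rows downward; lengths in m; the calibration is good to about 2 mm. A picture is of the moment at which its call begins. camera_info takes no time and is no camera call.
- job.sign_off(): hands the job in; it is judged then, once.
The state is a dict: "clock": time; "joints": joint angles; "dq": joint speeds; "joint_efforts": joint torques, N m; "position": TCP position; "ee_rot": TCP orientation; "force": force on the tool from outside, world axes, zero at the start; "ft_torque": the same for the moment, N m; "width": opening from 0.0 (shut) to 1.0 (fully open); "gripper_force": force on a finger pad.
Only numpy, scipy, OpenCV 4.12 (cv2) and the standard library are available. Lean on these libraries where they do the work, as an engineer would, in place of code of your own. Each camera call takes 0.05 s, during which the arm holds its last target. There are 200 camera calls.

## Working session

There is one attempt and no reset: what is moved stays moved. The work goes in short steps, Python scripts to look and compute and a shell command to move; the robot and the scene stay as the last step left them, time stands still between calls to the robot, and variables do not carry over. Pictures are saved under pics/ and viewed, at most 10 in all, crops included, and the job is handed in when it is done.

```bash
mkdir -p pics
python3 - <<'E'
from cell import telemetry, vision, job, arm
import cv2, numpy as np
for n in("scene","top"):
    i=vision.camera_info(n); print(n,i["fov_y"],i["cx"],i["cy"],np.round(i["extrinsics"],4).tolist(), {k:v for k,v in i.items() if k not in("fov_y","cx","cy","extrinsics")})
    cv2.imwrite(f"pics/{n}0.png",vision.get_image(n)[...,::-1])
s=telemetry.observe(); print(s); print(arm.tip_reach)
E
```

```text
scene 49.04199274023314 323.50098566173284 192.4613703605622 [[-0.9311, 0.22, -0.2909, 0.9339], [0.3639, 0.5077, -0.7809, 0.9778], [-0.0242, -0.833, -0.5528, 0.741], [0.0, 0.0, 0.0, 1.0]] {}
top 47.71386929082469 318.17028999388117 194.98908342132603 [[0.0247, -0.9809, 0.1929, 0.3534], [-0.9996, -0.0266, -0.0074, 0.0273], [0.0124, -0.1927, -0.9812, 1.0825], [0.0, 0.0, 0.0, 1.0]] {}
{'clock': 0.1, 'joints': array([-1.3855797 ,  0.43513371,  0.02501011,  1.57399307, -0.01160716,
        1.13399587, -0.07510729]), 'dq': array([-0.00095946,  0.00026421, -0.00070408, -0.00467141, -0.0004267 ,
       -0.00178069, -0.00159181]), 'joint_efforts': array([ 3.42003739e-03, -6.69120312e+01,  9.88461077e-01, -3.15148151e+01,
       -6.03444991e-02,  3.75112239e-02,  1.65336792e-05]), 'position': array([0.17735853, 0.59886972, 0.24804107]), 'ee_rot': array([-4.50708368e-01, -3.10902852e+00,  2.17278871e-03]), 'force': array([ 0.48428115, -0.81497971, -0.24422609]), 'ft_torque': array([-0.00768839,  0.0112726 , -0.07592448]), 'gripper_force': 0.0, 'width': 0.9954065512228442}
0.022
```

View pics/scene0.png

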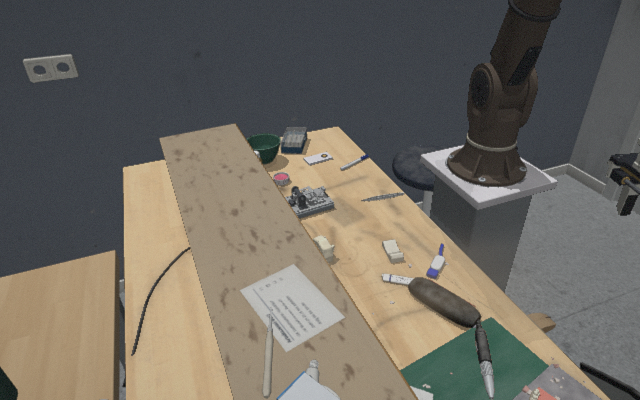

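View pics/top0.png

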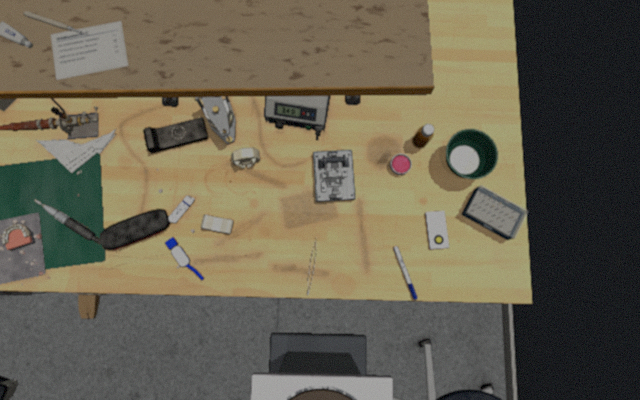

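The scene view is distant. In the top view the stage is at about (333,176), with the plate right of it at (437,230) and its resin mount at the rear (438,240). The puck is at (400,163), the rest at (217,224) and the cast at (245,157). I'll zoom in.

Run:
```python
from cell import vision
import cv2, numpy as np
a=np.mean([vision.get_image("top").astype(float) for _ in range(6)],0)
np.save("top.npy",a)
c=a[140:260,300:460].astype(np.uint8)[...,::-1]
c=cv2.resize(c,None,fx=5,fy=5,interpolation=cv2.INTER_CUBIC)
cv2.imwrite("pics/top1.png",c)
a=np.mean([vision.get_image("scene").astype(float) for _ in range(6)],0)
np.save("scene.npy",a)
c=a[140:230,270:390].astype(np.uint8)[...,::-1]
c=cv2.resize(c,None,fx=6.6,fy=6.6,interpolation=cv2.INTER_CUBIC)
cv2.imwrite("pics/scene1.png",c)
```

```text
(no output)
```

View pics/top1.png

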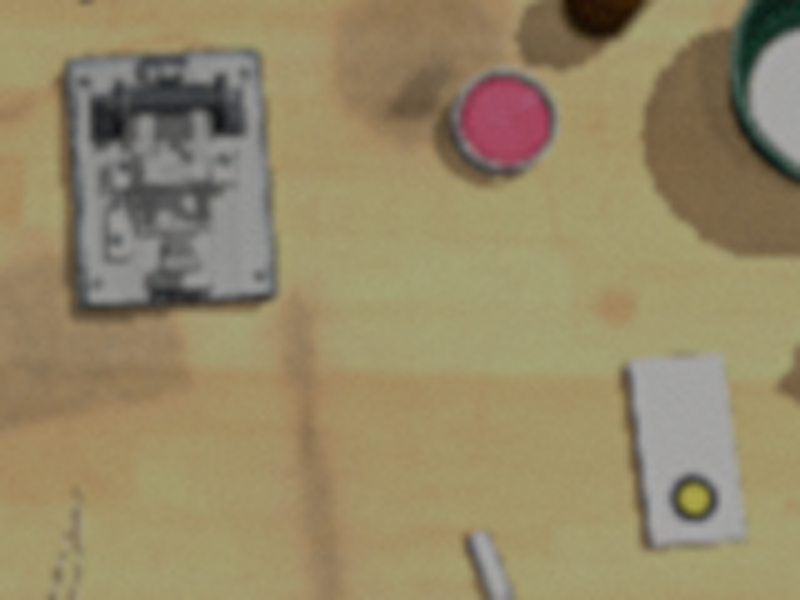

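View pics/scene1.png

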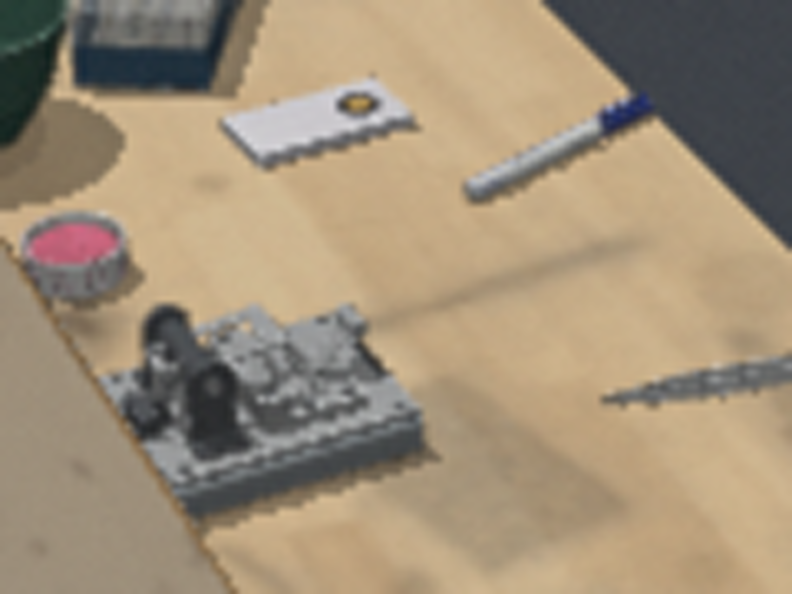

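The top crop shows the stage top corners at (68,60), (260,52), (274,297) and (82,303), and the plate top corners at (630,362), (722,355), (745,540) and (650,547). In the scene crop the plate top corners are at (222,122), (265,157), (412,115) and (372,80), with the stage front-left corner at (420,410).

```bash
cat > h.py <<'E'
from cell import telemetry, vision, job, arm
import numpy as np, cv2
from scipy.optimize import least_squares
from scipy.spatial.transform import Rotation as R
def cam(n):
    i=vision.camera_info(n); return 200/np.tan(np.radians(i["fov_y"]/2)),i["cx"],i["cy"],np.array(i["extrinsics"])
def proj(n,P):
    f,cx,cy,E=cam(n); p=(np.asarray(P)-E[:3,3])@E[:3,:3]
    return p[:,:2]/p[:,2:]*f+[cx,cy]
def ray(n,uv,z):
    f,cx,cy,E=cam(n); uv=np.atleast_2d(uv); d=np.c_[(uv-[cx,cy])/f,np.ones(len(uv))]@E[:3,:3].T
    return E[:3,3]+d*((z-E[2,3])/d[:,2])[:,None]
def place(p,L):
    c,s=np.cos(p[2]),np.sin(p[2]); L=np.asarray(L,float)
    return np.c_[p[0]+c*L[:,0]-s*L[:,1],p[1]+s*L[:,0]+c*L[:,1],L[:,2]]
def t1(u): return (np.array(u,float)+.5)/5-.5+[300,140]
def s1(u): return (np.array(u,float)+.5)/6.6-.5+[270,140]
def fit(L,obs,p0):
    f=lambda p: np.concatenate([(proj(n,place(p,L)[ix])-uv).ravel() for n,ix,uv in obs])
    r=least_squares(f,p0,loss="soft_l1"); return r.x,r.fun
E
python3 - <<'E'
from h import *
S=np.array([[.102,.048,.024],[.102,-.048,.024],[-.022,-.048,.024],[-.022,.048,.024]])
P=np.array([[.045,.023,.008],[.045,-.023,.008],[-.045,-.023,.008],[-.045,.023,.008]])
st=t1([(68,60),(260,52),(274,297),(82,303)]); pt=t1([(630,362),(722,355),(745,540),(650,547)])
ss=s1([(185,487),(350,308),(420,408)]); ps=s1([(265,157),(222,122),(372,80),(412,115)])
for nm,L,t,s,six in(("stage",S,st,ss,[0,2,3]),("plate",P,pt,ps,[0,1,2,3])):
    w=ray("top",t,L[0,2]); print(nm,"sides",np.round(1e3*np.linalg.norm(np.roll(w,-1,0)-w,axis=1),1))
    p0=[*w.mean(0)[:2],0]
    for o in([("top",[0,1,2,3],t)],[("scene",six,s)],[("top",[0,1,2,3],t),("scene",six,s)]):
        p,r=fit(L,o,p0); print(np.round(p,4),np.round(r,1))
print("rest,cast,puck",np.round(ray("top",[(217,224),(245,157),(400,163)],.02)[:,:2],3))
s=telemetry.observe(); print(R.from_rotvec(s["ee_rot"]).as_matrix().round(3))
E
```

```text
stage sides [ 93.6 121.5  91.6 120.3]
[ 0.5719 -0.0199  0.071 ] [-0.5 -0.6  0.5 -0.6  0.9  0.4 -1.   0.9]
[ 0.5648 -0.022   0.0785] [-0.7  0.2 -0.4 -0.6  3.5  0.2]
[ 0.5708 -0.0206  0.0751] [-0.4 -0.1  0.6 -0.3  1.2  0.7 -0.7  1.4 -2.8  0.9 -2.   0.   1.7  1. ]
plate sides [44.8 89.2 45.6 89. ]
[ 0.4879 -0.2671  0.092 ] [-0.3 -0.3  0.2 -0.1  0.2  0.2 -0.   0.1]
[ 0.4869 -0.2683  0.1419] [-0.3  0.4 -0.1 -0.  -0.1 -0.2  0.5 -0.2]
[ 0.4877 -0.2672  0.1002] [-0.4 -0.1  0.1 -0.1  0.3  0.2  0.2  0.3 -1.   0.4 -0.2 -0.1  0.3  0.1
  0.4  0.3]
rest,cast,puck [[ 0.486  0.256]
 [ 0.652  0.199]
 [ 0.647 -0.178]]
[[-0.959  0.284  0.   ]
 [ 0.284  0.959  0.   ]
 [-0.     0.    -1.   ]]
```

```bash
cat >> h.py <<'E'
ST=[.5712,-.0203,.073]
def edge(a,pts,z,n="top",dirn=+1):
    # subpixel line through strongest gradient across segment pts[0]-pts[1]; returns world points at height z
    p,q=map(np.array,pts); t=(q-p)/np.linalg.norm(q-p); m=np.array([-t[1],t[0]]); L=np.linalg.norm(q-p)
    s=np.arange(3,L-3,.5); d=np.arange(-3,3.01,.1)
    G=p+s[:,None,None]*t+d[None,:,None]*m
    v=cv2.remap(cv2.GaussianBlur(a,(0,0),.7).astype(np.float32),G[...,0].astype(np.float32),G[...,1].astype(np.float32),cv2.INTER_CUBIC)
    g=np.abs(np.gradient(v,axis=1)); g=np.where(g>.5*g.max(1,keepdims=True),g,0); off=(g*d).sum(1)/g.sum(1)
    k=np.polyfit(s,off,1)
    for _ in range(3):
        r=off-np.polyval(k,s); w=abs(r)<2*np.median(abs(r))+.05; k=np.polyfit(s[w],off[w],1)
    e=np.array([p+x*t+np.polyval(k,x)*m for x in(0,L)]); return ray(n,e,z),np.std((off-np.polyval(k,s))[w])
def togo(stage_xyz,yaw=0,S=None,verbose=True):
    """shift (cm, tool axes) and turn (deg about tool z) to put TCP at stage_xyz with tool y along stage y+yaw"""
    S=S or ST; s=telemetry.observe(); M=R.from_rotvec(s["ee_rot"]).as_matrix()
    T=place(S,[stage_xyz])[0]; d=M.T@(T-s["position"])*100
    th=S[2]+yaw; B=np.array([[-np.cos(th),-np.sin(th),0],[-np.sin(th),np.cos(th),0],[0,0,-1]])
    print("shift",d.round(2),"turn",np.degrees(R.from_matrix(M.T@B).as_rotvec()).round(2))
def st(S=None):
    S=S or ST; s=telemetry.observe(); c,n=np.cos(S[2]),np.sin(S[2]); Q=np.array([[c,n,0],[-n,c,0],[0,0,1]])
    M=R.from_rotvec(s["ee_rot"]).as_matrix(); yaw=np.arctan2(M[1,1],M[0,1])-np.pi/2-S[2]
    p=Q@(s["position"]-[S[0],S[1],0])
    print("t%.2f stage TCP mm"%s["clock"],(p*1e3).round(1),"yaw %.2f"%np.degrees(yaw),"F",(Q@s["force"]).round(1),"M",(Q@s["ft_torque"]).round(2),"w %.1f g %.1f"%(s["width"]*91.8,s["gripper_force"]))
E
python3 - <<'E'
from h import *
a=np.load("top.npy"); hsv=cv2.cvtColor((a/255).astype(np.float32),cv2.COLOR_RGB2HSV); sat=hsv[...,1]*255
def E(nm,p,z):
    w,s=edge(sat,t1(p),z); d=w[1]-w[0]; print(nm,w[:,:2].round(4).tolist(),"yaw mod90",round(np.degrees((np.arctan2(d[1],d[0])+np.pi/4)%(np.pi/2)-np.pi/4),2),"sd",round(s,2))
E("stage right",[(260,52),(274,297)],.024);E("stage left",[(68,60),(80,303)],.024)
E("stage rear",[(68,60),(260,52)],.024);E("stage front",[(82,303),(274,297)],.024)
E("plate right",[(722,355),(745,540)],.008);E("plate left",[(630,362),(650,547)],.008)
E("plate lead",[(630,362),(722,355)],.008);E("plate rear",[(650,547),(745,540)],.008)
print(proj("top",place(ST,[[-.0098,0,.047],[.068,0,.054]])),"grip/hinge px; crop",((proj("top",place(ST,[[-.0098,0,.047],[.068,0,.054]]))-[300,140])*5).round())
print("mount",ray("top",t1([(693,497)]),.008))
# shelf front lower/upper edge
e=s1([(0,240),(230,590)])
def f(p):
    q=proj("top",[[p[0],0,p[1]],[p[0],.4,p[1]]])[:,1]-93
    z=proj("scene",[[p[0],-.1,p[1]],[p[0],.1,p[1]]]); t=(z[1]-z[0])/np.linalg.norm(z[1]-z[0])
    return np.r_[q.mean(),[np.cross(t,u-z[0]) for u in e]]
r=least_squares(f,[.75,.3]); print("shelf x,z",r.x,r.fun)
togo([-.012,0,.11])
E
```

```text
stage right [[0.6754, -0.0591], [0.5543, -0.069]] yaw mod90 4.68 sd 0.12
stage left [[0.6685, 0.0356], [0.5487, 0.0261]] yaw mod90 4.51 sd 0.16
stage rear [[0.6698, 0.0341], [0.6775, -0.0592]] yaw mod90 4.76 sd 0.07
stage front [[0.5457, 0.024], [0.5542, -0.0673]] yaw mod90 5.3 sd 0.11
plate right [[0.5346, -0.2857], [0.4459, -0.295]] yaw mod90 5.94 sd 0.05
plate left [[0.5296, -0.2385], [0.4412, -0.2474]] yaw mod90 5.76 sd 0.13
plate lead [[0.5316, -0.2407], [0.5357, -0.2854]] yaw mod90 5.2 sd 0.06
plate rear [[0.4419, -0.2484], [0.4448, -0.2938]] yaw mod90 3.71 sd 0.06
[[335.53339159 193.6034257 ]
 [333.84335108 160.64327288]] grip/hinge px; crop [[178. 268.]
 [169. 103.]]
mount [[ 0.46557253 -0.26954054  0.008     ]]
shelf x,z [0.736694   0.20272353] [ 1.18038770e-08  2.20650158e+00 -1.82995883e+00]
shift [-54.23 -48.65  13.87] turn [  0.     0.   -20.68]<stdin>:16: DeprecationWarning: Arrays of 2-dimensional vectors are deprecated. Use arrays of 3-dimensional vectors instead. (deprecated in NumPy 2.0)
```

```bash
sed -i 's/^ST=.*/ST=[.5719,-.0202,.081]; PL=[.488,-.267,.101]/' h.py
python3 -m creep '5 -54 -48.5 5 0 0 -20;5 -54 -48.5 8 0 0 -20;5 -54 -48.5 8 0 0 -20;5 -54 -48.5 8 0 0 -20;5 -54 -48.5 8 0 0 -20' 15
python3 -c "
from h import *
togo([-.011,0,.15]); st()"
```

```text
clock: 1.32
position: [0.3411, 0.3328, 0.2162]
ee_rot: [-0.096, 3.139, 0.001]
force: [0.7, 0.4, -0.1]
width: 0.554
gripper_force: 0.0
shift [-19.77 -36.68   6.61] turn [ 0.04  0.04 -1.14]
t1.32 stage TCP mm [-201.5  370.6  216.2] yaw -1.14 F [ 0.8  0.4 -0.1] M [-0.03 -0.03  0.02] w 50.9 g 0.0
```

```bash
python3 -m creep '5 -19.5 -36 6 0 0 -1;5 -19.5 -36 6 0 0 -1;5 -19.5 -36 6 0 0 -1;5 -19.5 -36 6 0 0 -1;5 -19.5 -36 6 0 0 -1' >/dev/null
python3 -m creep '5 0 0 0 0 0 0;5 0 0 0 0 0 0' |grep width
python3 -c "
from h import *
togo([-.0115,0,.057]); st()"
```

```text
width: 0.543
shift [-4.94 -9.79 11.37] turn [ 0.03 -0.02 -0.16]
t2.20 stage TCP mm [-60.6  98.  170.7] yaw -0.16 F [ 0.7  0.4 -0.2] M [ 0.05 -0.02  0.01] w 49.9 g 0.0
```

```bash
python3 -m creep '5 -5 -5 2 0 0 0;5 -5 -9.8 5 0 0 0;5 -5 -9.8 7 0 0 0;5 -5 -9.8 7 0 0 0;5 -5 -9.8 7 0 0 0' >/dev/null
python3 - <<'E'
from h import *
togo([-.0115,0,.057]); st()
c=np.clip(vision.get_image("scene")[140:230,270:390],0,255)[...,::-1]
cv2.imwrite("pics/s2.png",cv2.resize(c,None,fx=6.6,fy=6.6,interpolation=cv2.INTER_CUBIC))
E
```

```text
shift [ 0.13 -0.17  4.47] turn [0.06 0.06 0.04]
t2.83 stage TCP mm [-10.2   1.7 101.7] yaw 0.04 F [0.8 1.3 0.2] M [ 0.05  0.02 -0.  ] w 49.7 g 0.0
```

View pics/s2.png

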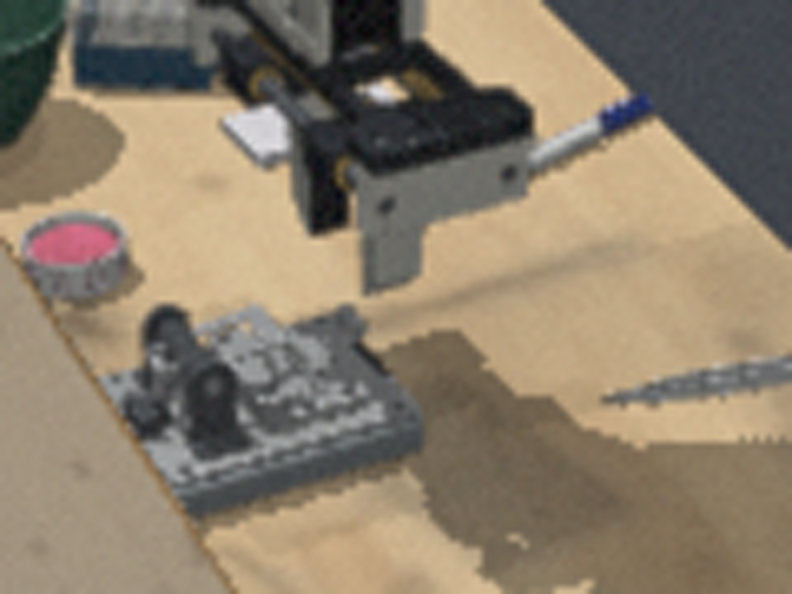

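The gripper is above the clip's grip (near finger at about (390,280), grip at about (350,320)). Next I descend and close on it.

```bash
python3 -m creep '5 0.1 -0.2 2 0 0 0;5 0.1 -0.2 4 0 0 0;5 0.1 -0.2 4.4 0 0 0;4 0.1 -0.2 4.4 0 0 0' >/dev/null
python3 -c "
from h import *
st()"
python3 -m creep '2.4 0 0 0 0 0 0;2.2 0 0 0 0 0 0;1.5 0 0 0 0 0 0;1 0 0 0 0 0 0;1 0 0 0 0 0 0' 20 |tail -2
python3 -c "
from h import *
st()"
```

```text
t3.38 stage TCP mm [-11.2  -1.9  57.5] yaw -0.09 F [ 0.7  0.1 -0. ] M [0.06 0.02 0.01] w 43.9 g 0.0
width: 0.189
gripper_force: 20.0
t4.00 stage TCP mm [-11.4  -1.1  57.2] yaw -0.07 F [-0.6  5.8  4.5] M [ 1.24  0.18 -0.03] w 17.4 g 20.0
```

```bash
python3 -m creep '1 0 0.08 -0.6 0 0 0;1 0.02 0.08 -1.17 0 0 0;1 -0.05 0.08 -1.75 0 0 0;1 -0.14 0.08 -2.33 0 0 0;1 -0.14 0.08 -2.33 0 0 0' |tail -2
python3 -c "
from h import *
st()"
```

```text
width: 0.191
gripper_force: 20.0
t4.62 stage TCP mm [-10.3  -1.1  80.3] yaw -0.11 F [ 1.3  4.  -5.4] M [ 1.08 -0.31  0.  ] w 17.6 g 20.0
```

```bash
python3 -m creep '1 -0.33 0 -1.12 0 0 0;1 -0.83 0 -2.18 0 0 0;1 -1.48 0.05 -3.15 0 0 0;1 -2.26 0.05 -4.02 0 0 0;1 -3.17 0.05 -4.76 0 0 0' |tail -2
python3 -c "
from h import *
st()"
python3 -m creep '1 -1.0 0 -0.59 0 0 0;1 -2.09 0 -1.03 0 0 0;1 -3.22 0 -1.3 0 0 0;1 -4 0 -1.39 0 0 0;1 -4.7 0 -1.39 0 0 0' |tail -2
python3 -m creep '1 0 0 0 0 0 0' |tail -2
python3 -c "
from h import *
st()"
```

```text
width: 0.19
gripper_force: 20.0
t5.25 stage TCP mm [ 20.9  -1.  128.3] yaw -0.14 F [-1.5  4.7  0.8] M [1.04 0.41 0.03] w 17.5 g 20.0
width: 0.188
gripper_force: 20.0
width: 0.188
gripper_force: 20.0
t6.00 stage TCP mm [ 70.9  -1.  142.6] yaw -0.11 F [2.7 4.8 3.7] M [ 1.09 -0.59  0.01] w 17.3 g 20.0
```

```bash
python3 -m creep '3 0 0 0 0 0 0;4.5 0 0 0 0 0 0;5 0 0 -2 0 0 0;5 0 0 -3.2 0 0 0;5 4 0 -3.2 0 0 0' |tail -2
python3 -m creep '7 6 -5 0 0 0 0;7 12 -10 0 0 0 0;7 17 -15 0 0 0 0;7 17 -20 0 0 0 0;7 17 -20 0 0 0 0' |tail -2
python3 -c "
from h import *
st(); togo([-.033,0,.08],0,PL)"
```

```text
width: 0.544
gripper_force: 0.0
width: 0.76
gripper_force: 0.0
t7.25 stage TCP mm [-144.6 -205.1  174.2] yaw -0.48 F [-0.5  0.4 -0.3] M [ 0.08 -0.03  0.04] w 69.8 g 0.0
shift [-0.82 -3.45  9.42] turn [-0.11  0.01 -1.62]
```

```bash
python3 -m creep '7 -0.8 -3.4 4 0 0 -1.6;7 -0.8 -3.4 9 0 0 -1.6;7 -0.8 -3.4 9 0 0 -1.6;7 -0.8 -3.4 9 0 0 -1.6' |tail -2
python3 - <<'E'
from h import *
st(); togo([-.033,0,.0238],0,PL)
c=vision.get_image("scene")[130:220,270:390][...,::-1]
cv2.imwrite("pics/s3.png",cv2.resize(c,None,fx=6.6,fy=6.6,interpolation=cv2.INTER_CUBIC))
E
```

```text
width: 0.763
gripper_force: 0.0
t7.75 stage TCP mm [-133.7 -235.1   84.9] yaw 1.47 F [ 0.1 -0.6 -0.6] M [ 0.04  0.   -0.01] w 70.0 g 0.0
shift [ 0.3  -0.47  6.11] turn [-0.02  0.04  0.32]
```

View pics/s3.png

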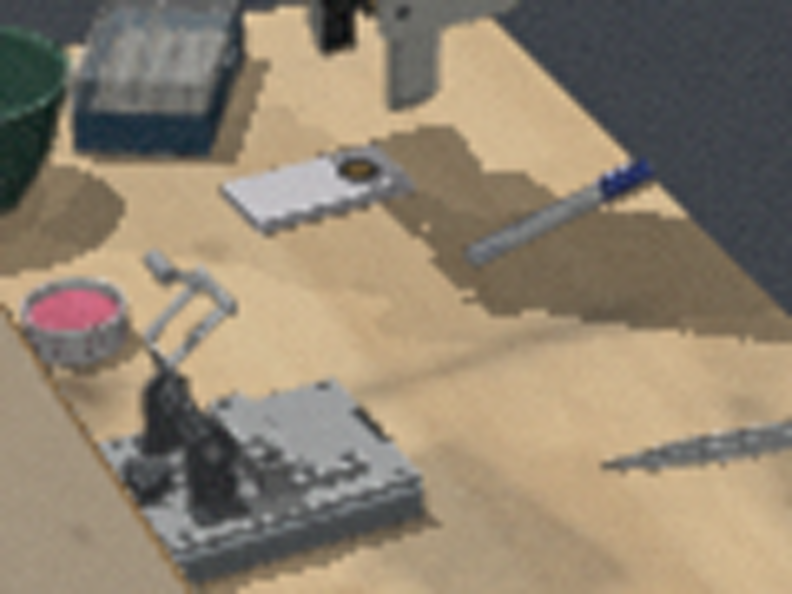

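The clip stands upright (grip at about (155,262)), and the plate is undisturbed at about (320,185) with the fingers above it. Next comes the descent and grasp.

```bash
python3 -m creep '7 0.3 -0.4 3 0 0 0.3;7 0.3 -0.4 5 0 0 0.3;7 0.3 -0.4 5.9 0 0 0.3;7 0.3 -0.4 5.9 0 0 0.3' |tail -2
python3 -c "
from h import *
st();togo([-.033,0,.0238],0,PL)"
python3 -m creep '5.5 0 0 0.1 0 0 0;4.8 0 0 0.1 0 0 0;4.4 0 0 0.1 0 0 0;4 0 0 0.1 0 0 0;4 0 0 0.1 0 0 0' 25 |tail -2
python3 -c "
from h import *
st();togo([-.033,0,.0238],0,PL)"
```

```text
width: 0.761
gripper_force: 0.0
t8.30 stage TCP mm [-136.4 -239.    25.4] yaw 1.19 F [-0.1 -0.4  0.4] M [0.02 0.01 0.03] w 69.8 g 0.0
shift [ 0.02 -0.08  0.16] turn [-0.02  0.06  0.04]
width: 0.496
gripper_force: 24.9
t8.93 stage TCP mm [-136.8 -239.2   24. ] yaw 1.16 F [-0.3  0.4  5.2] M [ 0.05  0.16 -0.06] w 45.5 g 24.9
shift [-0.02 -0.07  0.02] turn [-0.02  0.03  0.02]
```

```bash
python3 -m creep '4 0 0 -1 0 0 0;4 0 0 -4 0 0 0;4 0 4 -7 0 0 0;4 -1 10 -7 0 0 0;4 -2 16 -7 0 0 1.2' 40 |tail -2
python3 -c "
from h import *
st();togo([-.100,-.007,.075])"
```

```text
width: 0.491
gripper_force: 39.9
t9.55 stage TCP mm [-119.9  -77.2   94.6] yaw -0.13 F [ 0.7  1.2 -1. ] M [ 0.05 -0.06 -0.02] w 45.0 g 39.9
shift [-1.97  7.03  1.96] turn [-0.    0.1  -0.13]
```

```bash
python3 -m creep '4 -1 4 1 0 0 0;4 -2 7 2 0 0 -0.1;4 -2 7 2 0 0 -0.1;4 -2 7 2 0 0 -0.1' |tail -2
python3 - <<'E'
from h import *
st();togo([-.070,-.006,.054])
a=np.mean([vision.get_image("top").astype(float) for _ in range(3)],0)
b=np.mean([vision.get_image("scene").astype(float) for _ in range(3)],0)
st()
f=lambda a,y,x:cv2.resize(a[y:y+60,x:x+80].astype(np.uint8)[...,::-1],None,fx=8,fy=8,interpolation=cv2.INTER_CUBIC)
cv2.imwrite("pics/t4.png",cv2.resize(np.vstack([f(a,155,295),f(b,165,285)]),None,fx=.6,fy=.6))
E
```

```text
width: 0.492
gripper_force: 39.9
t10.05 stage TCP mm [-100.4   -9.2   73.9] yaw 0.05 F [ 0.7 -0.5 -0.3] M [ 0.02  0.05 -0.02] w 45.2 g 39.9
shift [-3.04  0.32  1.99] turn [-0.02 -0.01  0.05]
t10.35 stage TCP mm [-100.3   -9.4   73.8] yaw -0.02 F [-1.1 -0.2 -0.2] M [-0.    0.02  0.06] w 45.3 g 39.9
```

View pics/t4.png

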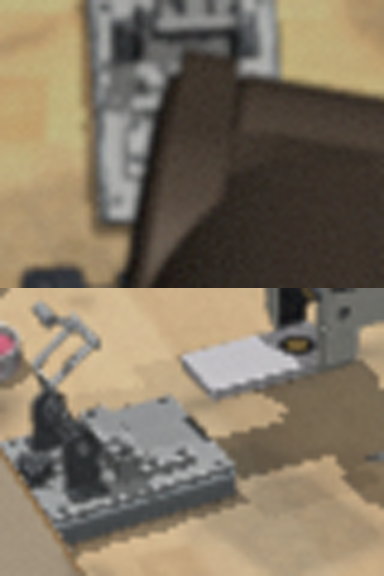

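The plate is held level in front of the stage (plate at about (255,365) in the lower half), and the clip is up at about (70,330). I'll go over the stage and feel for its top.

```bash
python3 -m creep '4 -1.5 0.2 0.5 0 0 0;4 -3 0.3 1.6 0 0 0;4 -3 0.3 2 0 0 0;4 -3 0.3 2.1 0 0 0' |tail -2
python3 -c "
from h import *
st()"
for i in 1 ; do python3 -m creep '4 0 0 0.1 0 0 0;4 0 0 0.2 0 0 0;4 0 0 0.3 0 0 0;4 0 0 0.3 0 0 0' |tail -1; done
python3 -c "
from h import *
st()"
python3 -m creep '4 0 0 0.08 0 0 0;4 0 0 0.16 0 0 0;4 0 0 0.16 0 0 0' |tail -1
python3 -c "
from h import *
st()"
```

```text
width: 0.491
gripper_force: 39.9
t10.85 stage TCP mm [-70.9  -5.6  51.8] yaw 0.07 F [-0.1  0.1  0.1] M [0.07 0.07 0.  ] w 45.1 g 39.9
gripper_force: 39.9
t11.35 stage TCP mm [-70.3  -5.6  49.6] yaw 0.06 F [-0.1 -0.1 -0.1] M [-0.    0.07  0.02] w 45.5 g 39.9
gripper_force: 39.9
t11.72 stage TCP mm [-70.2  -5.6  48. ] yaw 0.07 F [-0.1  0.  -0.2] M [ 0.02 -0.01  0.  ] w 44.9 g 39.9
```

```bash
for i in 1; do python3 -m creep '4 0 0 0.05 0 0 0;4 0 0 0.05 0 0 0' |grep force; done
python3 -m creep '4 0 0 0.05 0 0 0;4 0 0 0.05 0 0 0' |grep force:
python3 -c "
from h import *
st()"
python3 -m creep '4 0 0 0.05 0 0 0;4 0 0 0.05 0 0 0' |grep force:
python3 -c "
from h import *
st()"
```

```text
force: [-0.2, 0.3, 1.4]
gripper_force: 39.9
force: [-0.7, 0.1, 2.6]
gripper_force: 39.9
t12.22 stage TCP mm [-70.3  -5.6  47. ] yaw 0.06 F [-0.7  0.2  2.6] M [0.07 0.15 0.06] w 45.0 g 39.9
force: [-1.4, 0.5, 3.3]
gripper_force: 39.9
t12.47 stage TCP mm [-70.3  -5.6  46.5] yaw 0.06 F [-1.4  0.6  3.3] M [ 0.05  0.24 -0.02] w 44.9 g 39.9
```

```bash
python3 -m creep '4 0 0 -0.1 0 0 0;4 -0.5 0 -0.1 0 0 0;4 -1.1 0 -0.1 0 0 0;4 -1.7 0 -0.1 0 0 0;4 -1.7 0 -0.1 0 0 0' |grep force
python3 -c "
from h import *
st()"
python3 -m creep '4 -0.2 0.1 0 0 0 0;4 -0.4 0.2 0 0 0 0;4 -0.4 0.2 0 0 0 0' |grep force
python3 -c "
from h import *
st()"
```

```text
force: [0.5, 0.2, 2.7]
gripper_force: 39.9
t13.10 stage TCP mm [-52.1  -5.6  47.6] yaw 0.07 F [0.5 0.2 2.7] M [ 0.07 -0.29  0.02] w 45.2 g 39.9
force: [-2.2, -2.2, 4.4]
gripper_force: 40.0
t13.47 stage TCP mm [-49.3  -3.7  47.5] yaw 0.06 F [-2.3 -2.   4.4] M [-0.39  0.47 -0.09] w 45.2 g 40.0
```

```bash
python3 -m creep '4 0 0 -0.06 0 0 0;4 0 0 -0.06 0 0 0' |grep force:
python3 -c "
from h import *
st()"
python3 -m creep '4 0 0.1 0 0 0 0;4 0 0.1 0 0 0 0;4 0 0.1 0 0 0 0' |grep force:
python3 -c "
from h import *
st()"
```

```text
force: [0.1, -0.3, 0.5]
gripper_force: 39.9
t13.72 stage TCP mm [-48.9  -3.2  48.1] yaw 0.09 F [ 0.1 -0.3  0.5] M [-0.1   0.04  0.01] w 45.4 g 39.9
force: [0.8, -0.1, -0.2]
gripper_force: 39.9
t14.10 stage TCP mm [-49.1  -2.3  48. ] yaw 0.08 F [ 0.7 -0.1 -0.2] M [ 0.05 -0.05  0.  ] w 45.1 g 39.9
```

```bash
p(){ python3 -c "
from h import *
st()"; }
python3 -m creep '4 0 0.05 0 0 0 0;4 0 0.05 0 0 0 0' >/dev/null; p
python3 -m creep '4 0 0.05 0 0 0 0;4 0 0.05 0 0 0 0' >/dev/null; p
python3 -m creep '4 0 0.05 0 0 0 0;4 0 0.05 0 0 0 0' >/dev/null; p
```

```text
t14.35 stage TCP mm [-49.3  -2.   48. ] yaw 0.07 F [ 0.1 -1.   0.6] M [ 0.02 -0.1  -0.01] w 45.5 g 39.9
t14.60 stage TCP mm [-49.3  -1.5  48.1] yaw 0.07 F [ 0.1 -0.5  0.3] M [-0.05  0.05 -0.01] w 45.4 g 39.9
t14.85 stage TCP mm [-49.3  -1.   48.1] yaw 0.07 F [-0.3  0.5 -0. ] M [ 0.07  0.02 -0.04] w 44.8 g 39.9
```

```bash
p(){ python3 -c "
from h import *
st()"; }
python3 -m creep '4 0 0.05 0 0 0 0;4 0 0.05 0 0 0 0' >/dev/null; p
python3 -m creep '4 0 0.05 0 0 0 0;4 0 0.05 0 0 0 0' >/dev/null; p
python3 -m creep '4 0 0.05 0 0 0 0;4 0 0.05 0 0 0 0' >/dev/null; p
```

```text
t15.10 stage TCP mm [-49.2  -0.5  48.1] yaw 0.07 F [-0.1  0.7 -0.1] M [ 0.03  0.01 -0.02] w 45.2 g 39.9
t15.35 stage TCP mm [-49.2  -0.   48.1] yaw 0.07 F [ 0.4  0.  -1.1] M [ 0.07  0.03 -0.03] w 45.4 g 39.9
t15.60 stage TCP mm [-49.2   0.2  48.1] yaw 0.05 F [-0.7 -1.1 -0.8] M [-0.21 -0.02 -0.07] w 45.1 g 39.9
```

```bash
p(){ python3 -c "
from h import *
st()"; }
python3 -m creep '4 0 0.03 0 0 0 0;4 0 0.03 0 0 0 0' >/dev/null; p
python3 -m creep '4 0 0.03 0 0 0 0;4 0 0.03 0 0 0 0' >/dev/null; p
```

```text
t15.85 stage TCP mm [-49.2   0.3  48.1] yaw 0.03 F [ 0.3 -2.5 -0.2] M [-0.56  0.02 -0.11] w 45.1 g 40.0
t16.10 stage TCP mm [-49.3   0.5  48.1] yaw 0.03 F [ 0.4 -4.4 -0.7] M [-0.97  0.12 -0.2 ] w 45.5 g 40.0
```

```bash
p(){ python3 -c "
from h import *
st()"; }
python3 -m creep '4 0 -0.08 0 0 0 -0.4;4 0 -0.08 0 0 0 -0.4' >/dev/null; p
python3 -m creep '4 0 0.03 0 0 0 0;4 0 0.03 0 0 0 0' >/dev/null; p
python3 -m creep '4 0 0.03 0 0 0 0;4 0 0.03 0 0 0 0' >/dev/null; p
```

```text
t16.35 stage TCP mm [-49.1   0.1  48.1] yaw 0.47 F [ 0.6 -4.3  0. ] M [-0.96 -0.02 -0.22] w 45.4 g 40.0
t16.60 stage TCP mm [-49.2   0.2  48.1] yaw 0.43 F [-1.2 -5.3 -0.6] M [-1.16 -0.02 -0.22] w 45.4 g 40.0
t16.85 stage TCP mm [-49.2   0.2  48.1] yaw 0.42 F [-0.4 -6.5 -0.3] M [-1.33 -0.03 -0.29] w 45.6 g 40.1
```

```bash
p(){ python3 -c "
from h import *
st()"; }
python3 -m creep '4 0 -0.14 0 0 0 -0.6;4 0 -0.14 0 0 0 -0.6;4 0 -0.14 0 0 0 -0.6' >/dev/null; p
python3 -m creep '4 0 0.03 0 0 0 0;4 0 0.03 0 0 0 0' >/dev/null; p
```

```text
t17.23 stage TCP mm [-49.   -0.5  48.1] yaw 1.06 F [ 2.  -4.1 -0.1] M [-0.9  -0.27 -0.26] w 45.3 g 40.0
t17.48 stage TCP mm [-49.   -0.4  48.2] yaw 1.05 F [ 0.9 -5.  -0.3] M [-1.06 -0.29 -0.28] w 45.3 g 40.0
```

```bash
p(){ python3 -c "
from h import *
st()"; }
python3 -m creep '4 0 -0.08 0 0 0 0;4 -0.2 -0.08 0 0 0 0;4 -0.4 -0.08 0 0 0 0;4 -0.4 -0.08 0 0 0 0' >/dev/null; p
python3 -m creep '4 -0.05 0 0 0 0 0;4 -0.05 0 0 0 0 0' >/dev/null; p
python3 -m creep '4 -0.05 0 0 0 0 0;4 -0.05 0 0 0 0 0' >/dev/null; p
```

```text
t17.98 stage TCP mm [-45.4  -0.7  48. ] yaw 1.09 F [-2.3 -1.4  1.6] M [-0.37  0.52 -0.07] w 45.4 g 40.0
t18.23 stage TCP mm [-44.5  -0.7  48. ] yaw 1.09 F [-1.4 -1.1  0.2] M [-0.21  0.21 -0.03] w 45.3 g 39.9
t18.48 stage TCP mm [-43.9  -0.8  48.1] yaw 1.08 F [ 0.2 -0.4 -0.9] M [-0.11  0.05  0.01] w 45.3 g 39.9
```

```bash
p(){ python3 -c "
from h import *
st()"; }
python3 -m creep '4 -0.05 0 0 0 0 0;4 -0.05 0 0 0 0 0' >/dev/null; p
python3 -m creep '4 -0.05 0 0 0 0 0;4 -0.05 0 0 0 0 0' >/dev/null; p
python3 -m creep '4 -0.05 0 0 0 0 0;4 -0.05 0 0 0 0 0' >/dev/null; p
```

```text
t18.73 stage TCP mm [-43.4  -0.8  48.1] yaw 1.08 F [ 0.9  0.3 -1. ] M [ 0.05 -0.05  0.04] w 45.2 g 39.9
t18.98 stage TCP mm [-43.   -0.9  48.1] yaw 1.07 F [ 0.9  0.1 -0.8] M [ 0.1  -0.05  0.03] w 44.8 g 39.9
t19.23 stage TCP mm [-42.6  -0.9  48.1] yaw 1.07 F [0.6 0.  0.8] M [ 0.06  0.01 -0.03] w 45.0 g 39.9
```

```bash
p(){ python3 -c "
from h import *
st()"; }
python3 -m creep '4 -0.05 0 0 0 0 0;4 -0.05 0 0 0 0 0' >/dev/null; p
python3 -m creep '4 -0.05 0 0 0 0 0;4 -0.05 0 0 0 0 0' >/dev/null; p
python3 -m creep '4 -0.05 0 0 0 0 0;4 -0.05 0 0 0 0 0' >/dev/null; p
```

```text
t19.48 stage TCP mm [-42.2  -0.9  48.1] yaw 1.07 F [ 0.2  0.2 -0.7] M [ 0.    0.   -0.01] w 45.2 g 39.9
t19.73 stage TCP mm [-41.8  -1.   48. ] yaw 1.07 F [-0.4  0.1 -0.6] M [-0.02  0.14 -0.04] w 45.6 g 39.9
t19.98 stage TCP mm [-41.8  -0.9  48. ] yaw 1.06 F [-3.6  0.   2.7] M [-0.05  0.71 -0.02] w 45.1 g 39.9
```

```bash
p(){ python3 -c "
from h import *
st()"; }
python3 -m creep '4 0.06 0.05 0 0 0 0;4 0.06 0.05 0 0 0 0' >/dev/null; p
python3 -m creep '4 0 0.04 0 0 0 0;4 0 0.04 0 0 0 0' >/dev/null; p
python3 -m creep '4 0 0.03 0 0 0 0;4 0 0.03 0 0 0 0' >/dev/null; p
```

```text
t20.23 stage TCP mm [-41.8  -0.7  48. ] yaw 1.04 F [-1.1 -1.3 -0.1] M [-0.33  0.34 -0.08] w 45.4 g 40.0
t20.48 stage TCP mm [-41.8  -0.6  48.1] yaw 1.03 F [-1.6 -3.6 -0.1] M [-0.84  0.42 -0.13] w 45.1 g 40.0
t20.73 stage TCP mm [-41.9  -0.5  48.1] yaw 1.02 F [-2.1 -4.6 -1.3] M [-1.09  0.38 -0.2 ] w 45.2 g 40.0
```

```bash
p(){ python3 -c "
from h import *
st()"; }
python3 -m creep '4 0.02 -0.06 0 0 0 -0.3;4 0.02 -0.06 0 0 0 -0.3' >/dev/null; p
python3 -m creep '4 -0.04 0 0 0 0 0;4 -0.04 0 0 0 0 0' >/dev/null; p
python3 -m creep '4 -0.03 0 0 0 0 0;4 -0.03 0 0 0 0 0' >/dev/null; p
```

```text
t20.98 stage TCP mm [-41.8  -0.7  48.1] yaw 1.34 F [-0.4 -4.  -0.7] M [-1.12  0.22 -0.29] w 45.6 g 40.0
t21.23 stage TCP mm [-41.8  -0.7  48.1] yaw 1.34 F [-1.4 -4.9  0.7] M [-1.12  0.36 -0.24] w 44.9 g 40.0
t21.48 stage TCP mm [-41.8  -0.7  48. ] yaw 1.33 F [-3.3 -5.2  1. ] M [-1.16  0.54 -0.22] w 45.3 g 40.0
```

```bash
p(){ python3 -c "
from h import *
st()"; }
python3 -m creep '4 0 -0.05 0.04 0 0 0.1;4 0 -0.05 0.04 0 0 0.1' >/dev/null; p
python3 -m creep '4 -0.04 0 0 0 0 0;4 -0.04 0 0 0 0 0;4 -0.04 0 0 0 0 0' >/dev/null; p
```

```text
t21.73 stage TCP mm [-41.8  -0.7  47.8] yaw 1.26 F [-3.8 -3.7  3.3] M [-0.8   0.76 -0.15] w 45.3 g 40.0
t22.10 stage TCP mm [-41.7  -0.8  47.8] yaw 1.26 F [-5.4 -3.3  5.6] M [-0.88  1.02 -0.15] w 45.1 g 40.0
```

```bash
p(){ python3 -c "
from h import *
st()"; }
python3 -m creep '4 0 0 -0.04 0 0 0;4 0 0 -0.04 0 0 0' >/dev/null; p
python3 -m creep '4 -0.03 0 -0.02 0 0 0;4 -0.03 0 -0.02 0 0 0;4 -0.03 0 -0.02 0 0 0' >/dev/null; p
```

```text
t22.35 stage TCP mm [-41.8  -0.7  47.9] yaw 1.26 F [-3.2 -4.2  1.4] M [-0.84  0.71 -0.13] w 44.8 g 40.0
t22.73 stage TCP mm [-41.7  -0.7  48. ] yaw 1.26 F [-2.9 -3.6  0.2] M [-0.92  0.8  -0.2 ] w 45.1 g 40.0
```

```bash
p(){ python3 -c "
from h import *
st()"; }
python3 -m creep '4 -0.04 -0.02 0 0 0 0;4 -0.04 -0.02 0 0 0 0;4 -0.04 -0.02 0 0 0 0' >/dev/null; p
python3 -m creep '4 -0.03 0 0 0 0 0;4 -0.03 0 0 0 0 0;4 -0.03 0 0 0 0 0' >/dev/null; p
```

```text
t23.10 stage TCP mm [-41.7  -0.7  47.9] yaw 1.27 F [-5.1 -3.1  1.5] M [-0.77  1.08 -0.2 ] w 44.8 g 40.0
t23.48 stage TCP mm [-41.7  -0.8  47.9] yaw 1.26 F [-5.1 -3.7  1.8] M [-0.76  1.23 -0.1 ] w 45.5 g 40.0
```

Plate bears on the stop with about 5 to 6 N and on the rail with about 3 N. Now I release it and retract.

```bash
p(){ python3 -c "
from h import *
st()"; }
python3 -m creep '4 -0.02 0 0 0 0 0;4 -0.02 0 0 0 0 0' >/dev/null; p
python3 -m creep '4.4 0 0 0 0 0 0;4.7 0.03 0 0 0 0 0;5.2 0.05 -0.03 0 0 0 0;6 0.05 -0.03 0 0 0 0;7 0.05 -0.03 0 0 0 0' >/dev/null; p
python3 -m creep '7 0 0 0 0 0 0;7 0 0 -2 0 0 0;7 0 0 -5 0 0 0;7 0 0 -9 0 0 0;7 0 0 -13 0 0 0' >/dev/null; p
python3 - <<'E'
from h import *
togo([.073,-.0005,.195])
b=np.mean([vision.get_image("scene").astype(float) for _ in range(3)],0)
f=lambda a,y,x:cv2.resize(a[y:y+60,x:x+80].astype(np.uint8)[...,::-1],None,fx=8,fy=8,interpolation=cv2.INTER_CUBIC)
cv2.imwrite("pics/t5.png",f(b,165,285))
E
```

```text
t23.73 stage TCP mm [-41.7  -0.8  47.9] yaw 1.26 F [-6.7 -3.5  3.2] M [-0.79  1.4  -0.16] w 44.9 g 40.0
t24.35 stage TCP mm [-39.8  -0.9  48.4] yaw 1.30 F [-0.7  0.2  0.1] M [ 0.01 -0.01 -0.02] w 65.6 g 0.0
t24.98 stage TCP mm [-40.4  -1.3 179.5] yaw 1.26 F [1.1 0.1 0.1] M [ 0.09  0.   -0.01] w 69.9 g 0.0
shift [-11.34  -0.17  -1.56] turn [ 0.   -0.01  1.26]
```

View pics/t5.png

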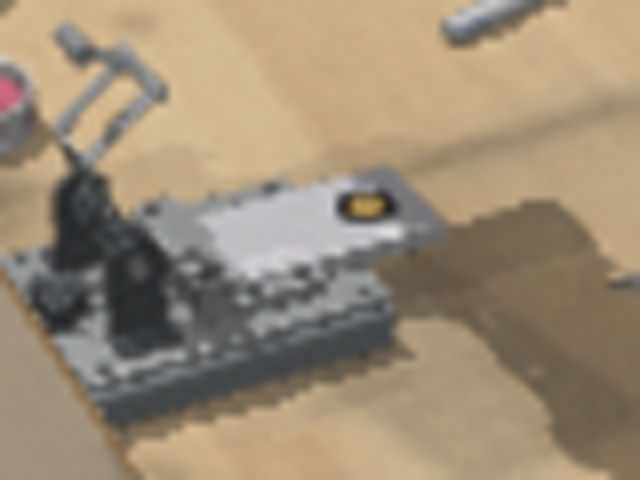

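The plate lies under the lip and against the rail, with its rear overhanging (mount at (365,205)). The clip is open with its grip at (72,38). I'll go to the clip.

```bash
p(){ python3 -c "
from h import *
st()"; }
python3 -m creep '5 -1 0 -2 0 0 0.6;5 -5 -0.1 -2 0 0 0.6;5 -9 -0.1 -2 0 0 0.6;5 -11.4 -0.1 -2 0 0 0.6;5 -11.4 -0.1 -2 0 0 0.6' >/dev/null; p
python3 -c "
from h import *
togo([.073,-.0003,.1425],.011)"
```

```text
t25.75 stage TCP mm [ 74.3   0.6 196.3] yaw 0.70 F [-0.2  0.5 -0.1] M [ 0.07  0.06 -0.04] w 49.8 g 0.0
shift [ 0.13 -0.09  5.38] turn [-0.01 -0.1   0.07]
```

```bash
p(){ python3 -c "
from h import *
st()"; }
python3 -m creep '5 0.1 -0.1 2 0 0 0;5 0.1 -0.1 4.5 0 0 0;4 0.1 -0.1 5.4 0 0 0;3.5 0.1 -0.1 5.4 0 0 0' >/dev/null; p
python3 -m creep '2.5 0 0 0 0 0 0;2 0 0 0 0 0 0;1.5 0 0 0 0 0 0;1 0 0 0 0 0 0;1 0 0 0 0 0 0' 20 >/dev/null; p
```

```text
t26.25 stage TCP mm [ 71.9  -0.8 143.7] yaw 0.66 F [-0.9 -0.5 -0.7] M [ 0.02 -0.01 -0.07] w 36.7 g 0.0
t26.88 stage TCP mm [ 73.2  -0.8 144.9] yaw 0.66 F [-1.7 -0.8  5.7] M [0.01 0.15 0.02] w 17.4 g 20.0
```

```bash
p(){ python3 -c "
from h import *
st()"; }
python3 -m creep '1 1.17 0 0 0 0 0;1 2.33 0 0.14 0 0 0;1 3.45 0 0.47 0 0 0;1 4.51 0 0.96 0 0 0;1 5.49 0 1.61 0 0 0' 25 >/dev/null; p
python3 -m creep '1 0.45 0 0.37 0 0 0;1 0.87 0 0.78 0 0 0;1 1.61 0 1.68 0 0 0;1 2.2 0 2.69 0 0 0;1 2.64 0 3.77 0 0 0' >/dev/null; p
```

```text
t27.50 stage TCP mm [ 18.2  -0.9 129.1] yaw 0.69 F [0.8 1.5 3.8] M [ 0.44 -0.34 -0.01] w 17.4 g 25.0
t28.12 stage TCP mm [-9.4 -1.1 89.3] yaw 0.70 F [-0.7  4.  -2.4] M [ 0.97 -0.01 -0.02] w 17.3 g 25.0
```

```bash
p(){ python3 -c "
from h import *
st()"; }
python3 -m creep '1 0.11 0 0.37 0 0 0;1 0.2 0 0.75 0 0 0;1 0.27 0 1.1 0 0 0;1 0.3 0 1.37 0 0 0;1 0.3 0 1.5 0 0 0' >/dev/null; p
python3 -m creep '1 0 0 0.1 0 0 0;1 0.02 0 0.2 0 0 0;1 0.02 0 0.3 0 0 0;1 0.02 0 0.3 0 0 0' >/dev/null; p
```

```text
t28.75 stage TCP mm [-12.3  -1.2  74.8] yaw 0.70 F [-4.   5.6 -1.9] M [1.14 0.62 0.05] w 16.7 g 25.0
t29.25 stage TCP mm [-12.5  -1.1  71.8] yaw 0.69 F [-2.8  5.  -3. ] M [1.1  0.62 0.02] w 17.3 g 25.0
```

```bash
p(){ python3 -c "
from h import *
st()"; }
python3 -m creep '1 0.03 0 0.08 0 0 0;1 0.03 0 0.15 0 0 0;1 0.03 0 0.15 0 0 0' >/dev/null; p
python3 -m creep '1 0.01 0 0.08 0 0 0;1 0.01 0 0.15 0 0 0;1 0.01 0 0.15 0 0 0' >/dev/null; p
python3 -m creep '1 0 0 0.05 0 0 0;1 0 0 0.1 0 0 0;1 0 0 0.1 0 0 0' >/dev/null; p
```

```text
t29.62 stage TCP mm [-12.6  -1.1  70.4] yaw 0.70 F [-2.8  4.8 -2.7] M [ 1.16  0.52 -0.03] w 17.2 g 25.0
t30.00 stage TCP mm [-12.6  -1.2  69.9] yaw 0.69 F [-6.7  5.8  9.9] M [1.29 1.27 0.05] w 17.0 g 25.0
t30.38 stage TCP mm [-12.5  -1.2  69.6] yaw 0.69 F [-9.1  5.2 19.2] M [1.38 1.94 0.09] w 17.0 g 25.0
```

```bash
p(){ python3 -c "
from h import *
st()"; }
python3 -m creep '1 0.04 0.03 -0.1 0 0 0;1 0.06 0.05 -0.18 0 0 0;1 0.06 0.05 -0.18 0 0 0' >/dev/null; p
```

```text
t30.75 stage TCP mm [-12.6  -1.1  70.1] yaw 0.68 F [-2.   4.  -0.5] M [0.96 0.25 0.04] w 17.4 g 25.0
```

```bash
p(){ python3 -c "
from h import *
st()"; }
python3 -m creep '1 0.02 0.04 0.03 0 0 0;1 0.02 0.04 0.04 0 0 0' 10 >/dev/null; p
python3 -m creep '2 0 0 0 0 0 0;2.5 0 0 0 0 0 0;3.5 0 0 0 0 0 0;4.5 0 0 0 0 0 0;5 0 0 0 0 0 0' >/dev/null; p
python3 -m creep '5 0 0 -2 0 0 0;5 0 0 -5 0 0 0;5 4 0 -8 0 0 0;5 10 0 -10 0 0 0;5 10 0 -10 0 0 0' >/dev/null; p
python3 -m creep '5 5 20 0 0 0 0;5 5 20 0 0 0 0;5 5 20 0 0 0 0;5 5 20 0 0 0 0;5 5 20 0 0 0 0' >/dev/null; p
python3 - <<'E'
from h import *
a=np.mean([vision.get_image("top").astype(float) for _ in range(4)],0); np.save("top2.npy",a)
b=np.mean([vision.get_image("scene").astype(float) for _ in range(4)],0)
f=lambda a,y,x:cv2.resize(a[y:y+75,x:x+80].astype(np.uint8)[...,::-1],None,fx=5,fy=5,interpolation=cv2.INTER_CUBIC)
cv2.imwrite("pics/t6.png",np.hstack([f(a,145,295),f(b,160,285)]))
E
```

```text
t31.00 stage TCP mm [-12.6  -1.   70.1] yaw 0.66 F [-1.   3.9  2.3] M [0.83 0.26 0.02] w 17.6 g 10.0
t31.62 stage TCP mm [-12.9  -1.   69.9] yaw 0.66 F [-0.3  1.1  1. ] M [-0.02 -0.02  0.01] w 48.6 g 0.0
t32.25 stage TCP mm [-116.5   -2.3  170.9] yaw 0.60 F [ 0.4 -0.6  1.4] M [ 0.02 -0.05  0.02] w 50.0 g 0.0
t32.88 stage TCP mm [-165.1  199.1  169.8] yaw 0.87 F [-0.  -0.8 -0.8] M [ 0.04 -0.04  0.02] w 50.0 g 0.0
```

View pics/t6.png

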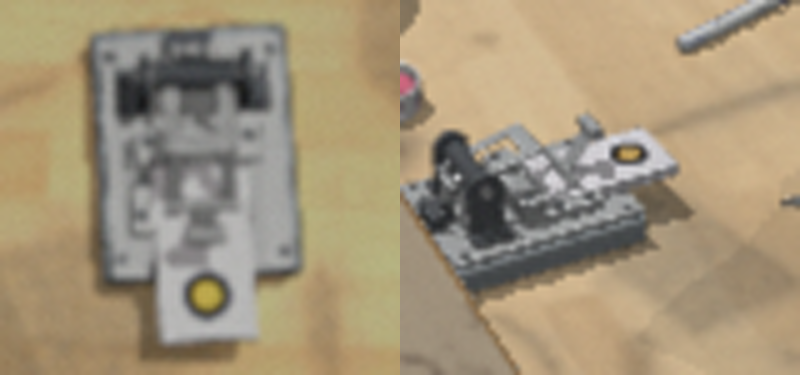

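The clip is down on the plate, whose rear overhangs (rear edge about (160,342)–(257,338) in the left crop). I'll check its position by numbers.

Run:
```python
from h import *
a=np.load("top2.npy"); sat=cv2.cvtColor((a/255).astype(np.float32),cv2.COLOR_RGB2HSV)[...,1]*255
g=lambda u:(np.array(u,float)+.5)/5-.5+[295,145]
def loc(w): 
    d=w[:,:2]-ST[:2]; c,s=np.cos(ST[2]),np.sin(ST[2]); return np.round(1e3*np.c_[d@[c,s],d@[-s,c]],1).tolist()
for nm,p,z in(("rear",[(160,342),(257,338)],.032),("left",[(156,290),(160,340)],.032),("right",[(254,285),(258,338)],.032),("stage right",[(285,28),(299,270)],.024),("stage rear",[(92,36),(285,28)],.024)):
    w,s=edge(sat,g(p),z); print(nm,loc(w),round(s,2))
print("mount",loc(ray("top",g([(208,295)]),.032)),"exp -34,0")
```

```text
rear [[-55.1, 23.1], [-53.5, -22.7]] 0.06
left [[-28.0, 24.7], [-51.9, 23.9]] 0.04
right [[-28.0, -23.6], [-53.4, -23.3]] 0.05
stage right [[99.5, -47.1], [-20.5, -47.2]] 0.11
stage rear [[101.9, 46.7], [102.1, -47.4]] 0.06
mount [[-31.7, -0.9]] exp -34,0
```

```bash
python3 -c "
from cell import job
print(job.sign_off())"
```

```text
the job is handed in; nothing more can be done
None
```

The job is handed in at about 33 s, no verdict shown: the plate went home under the keeper lip (last readings before letting go about 6.7 N at the stop, 3.5 N at the rail), the clip was lowered by hand onto it and released without snapping, and a final picture shows the plate in place, to within the roughly 2 mm the camera can resolve.

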